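# Open the drill chest's self-closing cover and hold it back

### The arm

A 7-joint arm with a two-finger parallel gripper is mounted at the origin on the work surface. World frame = base frame: x ahead of the robot, y to its left, z up, the work surface at z = 0. Lengths are in m, angles in rad, forces in N, time in s.
With the tool pointing down it reaches from about 0.4 to 0.85 m from the base axis. Payload 4.5 kg.
Tool frame: the origin (TCP) lies at the very end of the fingers, on their centre line; the grasp point (between the pads) lies 19 mm behind it (grip_point_offset is the distance from the TCP to the grasp point, in m); z points along the fingers, y is the line along which they close (so a half turn about z gives the same grasp; the last joint's range is limited). The gripper opens to 85 mm and grips with 20 to 120 N. Pads are 22 mm wide; open, the fingers measure 114 mm over their backs; the gripper's body (76 mm by 85 mm) begins 54 mm behind the grasp point. The pads swing forward as they close: fully open they stand 13 mm farther back than shut.
Start: joints at [1.349, 0.689, -0.195, 1.565, 0.157, 0.902, -0.215], TCP at [0.158, -0.605, 0.231] pointing down, gripper open.
Joint ranges: [-3.01, 3.01], [-0.46, 2.08], [-1.47, 1.51], [0.13, 2.56], [-1, 4.14], [0.04, 2.09], [-2.66, 2.66]. Speed limits (rad/s): [2.57, 2.57, 3.14, 3.14, 3.14, 3.14, 3.14].

### API

Orientations are given as a rotation vector (axis times angle).
In Python, from bench import observe, capture, finish_job, look_for, mark_of, grip_point_offset gives the robot as it stands.
- The arm moves only by the tool drive_tool, never from a script. Its argument "targets" is text: rows parted by semicolons, each of 7 numbers parted by spaces: the shift along the tool's x, y, z in m, then the turn, a rotation vector about the tool's x, y, z in degrees, then the finger opening in m, from 0 to 0.0854. In form: x y z wx wy wz jaw; .... A call has 1 to 20 rows; each row is the pose to reach, as a shift and turn from the pose commanded when the call began, along the tool's axes at that moment; what a row does not reach only later rows make up. A row lasts 1/12 s, in which the tool goes at most 41.7 mm and 7.16 degrees, less where a joint would pass 70% of its speed; a pose out of reach is approached as far as the arm can. A call with a gripper value outside its range is refused whole. The fingers move at their own pace and stop on an object; "force" is the grip in N (left out, the last holds). Time passes only in rows, so rows that repeat a pose let the fingers close. It gives the time, the measured TCP pose, the force, the opening and the grip force at its end, in the units of the state.
- observe(): the state, without advancing time (a new reading comes with each control period).
- capture(name): name is "scene" or "side" or "wrist"; returns a dict with "image" (420x560x3 uint8, red, green, blue), "range_z" (420x560 float32, m along the optical axis (not along the pixel's ray), 0 where there is no reading), "fx", "fy", "cx", "cy" (pixels), "T" (4x4, takes a point from camera to world coordinates); the wrist camera has in their place "hand_eye" (4x4, takes a point from camera to tool coordinates, whose origin is the TCP and whose axes are the flange's). Camera axes: x right, y up, looking along -z (the intrinsics and any distortion apply to the point x, -y, -z); pixel columns grow to the right and rows downward; lengths in m; the calibration is good to about 2 mm. A picture is of the moment at which its call begins: read the wrist's pose just before it.
- finish_job(): hands the job in; it is judged then, once.
Trained networks look in the newest picture that a camera, given by its name, has taken for a name from the list of things; names that differ only in an ending like _2 or _b are one class to them, and where a whole thing is asked for, a point or a joint stands for the part that bears it (a point fixed in the world has none). Each returns a list of dicts, best first, with "score" (0 to 1); they miss things now and then, are a little off and sometimes report something else, mostly with a low value. They report only what shows in the picture. A call takes as long as a camera call.
- look_for(name, camera): "rect" ([left, top, width, height] in pixels, round what is visible of it).
- mark_of(name, camera): "position" ([column, row] in pixels: a listed point, or the origin of a listed thing).
The state is a dict: "time_s": time; "q": joint angles; "dq": joint speeds; "joint_torque": joint torques, N m; "position": TCP position; "ee_rot": TCP orientation; "force": force on the tool from outside, world axes, zero at the start; "wrist_torque": the same for the moment, N m; "gripper_width": finger opening in m; "finger_force": force on a finger pad.
Only numpy, scipy, OpenCV 4.12 (cv2) and the standard library are available. Lean on these libraries where they do the work, as an engineer would, in place of code of your own. Each camera call takes 0.05 s, during which the arm holds its last target. There are 200 camera calls.

### The job

Take the sliding dust cover of the drill chest by its round black knob and tug it to find out whether the catch under the knob is holding it; if it is caught, do not force it, but turn the knob about a quarter turn either way to release it (turning it when it is free may catch it). Draw the cover back towards the chest's near end until it is fully open and finish while still holding it there, because its spring shuts it as soon as it is let go. Leave the other things on the bench alone.

Things in the scene. Friction and masses are not known exactly. Their poses are not given: they have to be found in the camera images.
- chest: low grey steel drill chest, fixed to the bench, 310 (x) x 170 (y) x 69 mm high; origin at the centre of its underside. Its near end is towards its own -x: there the top is a sunken fixed deck. The far (+x) half is the bay with the drills, closed by the sliding cover, which opens along the chest's own -x
- cover (a joint): travel of the steel cover plate (152 x 150 mm, its top 64 mm above the bench) along the chest's own -x: 0 shut, 0.115 m fully open (end stop). A spring pulls it shut, 3 N when shut to 5 N when open. If caught, it gives only up to about 13 mm, then meets a rigid stop; if free, it slides all the way. A tug of 10 to 20 N tells; over 60 N wrenches the catch
- knob_grip (a point): point on the axis of the round black knob, at the height to grip; moves with the cover and keeps the chest's axes. Shut, it lies 35 mm from the chest's origin along the chest's +x, 88 mm above the bench. The knob is an unmarked upright cylinder 36 mm across, its grip reaching from 15 mm below this point to 13 mm above it, on a thinner stem on the cover
- knob_top (a point): centre of the knob's top face (moves with the cover, keeps the chest's axes: it does not show the knob's angle). The knob turns endlessly either way with slight friction and stays as left. A tongue hidden under the cover turns with it: 80 to 95 degrees of turn, with the cover let back shut, frees a caught cover (if it still catches, turn again). Caught or free look the same
- mallet: a hammer lying on the bench; bystander, leave alone
- driver: a screwdriver lying on the bench; bystander, leave alone
- slug_a: white round plastic thumb slug standing on the bench, 31 mm across, 35 mm tall; bystander close beside the chest; origin at the centre of its underside
- slug_b: grey round plastic finger slug standing on the bench, 25 mm across, 30 mm tall; bystander close beside the chest; origin at the centre of its underside
- sander: cork sanding block, 90 x 55 x 30 mm, lying beside the chest; bystander; origin at the centre of its underside
- tape: roll of tape lying flat, 90 mm across, 20 mm high; bystander; origin at the centre of its underside
- spray: upright closed bottle, 60 mm across, 170 mm tall, towards the far left; bystander; origin at the centre of its underside

How it is judged:
At the end, for the whole second after the job is handed in: the cover is at least 100 mm open (of 115 mm) and stays so for the last second, held by the fingers on its knob (more than 1 N) (value of joint cover above 0.1 m and contact force between the fingers and cover above 1 N); the arm keeps its last pose, push and grip.
It fails at once if a bystander is shifted by more than 30 mm (distance of any of mallet, driver, slug_a, slug_b, sander, tape, spray from where it was at the start of the episode above 0.03 m).
It fails at once if a standing bystander is knocked over (angle between any of slug_a, slug_b, spray's own z axis and vertical above 0.6 rad).
It fails at once if the caught cover is forced: more than 60 N on its catch (contact force between cover and chest above 60 N).
It also fails if it takes over 40 s, if anything falls off the work surface, if the arm or the gripper's body presses on something with over 40 N, if the wrist force passes 120 N, or if a joint passes its speed limit or range.

## Working session

There is one attempt and no reset: what is moved stays moved. The work goes in short steps, Python scripts to look and compute and a tool call to move; the robot and the scene stay as the last step left them, time stands still between calls to the robot, and variables do not carry over. Pictures are saved under pics/ and viewed, at most 10 in all, crops included, and the job is handed in when it is done.

Besides the shell and the picture viewer there is one more tool, called after "Request:" in YAML: its name, and indented under it one key for each argument. drive_tool: Moves the arm, as the interface text tells. Its arguments: {"type":"object","properties":{"targets":{"type":"string"},"force":{"type":"number"}},"required":["targets"]}

```bash
mkdir -p pics; cat > h.py <<'E'
import numpy as np, cv2
from scipy.spatial.transform import Rotation as R
from bench import *
def cam(n):
    s=observe(); c=capture(n)
    if n=="wrist":
        B=np.eye(4); B[:3,:3]=R.from_rotvec(s["ee_rot"]).as_matrix(); B[:3,3]=s["position"]
        c["T"]=B@c["hand_eye"]
    return c
def ray(c,px):
    d=np.array([(px[0]-c["cx"])/c["fx"],-(px[1]-c["cy"])/c["fy"],-1.])
    return c["T"][:3,3],c["T"][:3,:3]@d
def atz(c,px,z):
    o,d=ray(c,px); return o+d*(z-o[2])/d[2]
def save(c,n): cv2.imwrite("pics/"+n,cv2.cvtColor(c["image"],cv2.COLOR_RGB2BGR))
E
python3 - <<'E'
from h import *
s=observe(); print({k:np.round(v,3) for k,v in s.items()}, grip_point_offset)
Z={"chest":0,"knob_grip":.088,"knob_top":.101,"slug_a":0,"slug_b":0,"sander":0,"tape":0,"spray":0,"mallet":0,"driver":0}
ims=[]
for n in ("scene","side"):
    c=cam(n); save(c,n+".png"); print(n, [k for k in c], np.round(c["T"][:3,3],2))
    for k,z in Z.items():
        for m in mark_of(k,n)[:2]:
            print(k,np.round(m["position"]),round(m["score"],2),np.round(atz(c,m["position"],z),3))
E
```

```text
{'time_s': np.float64(0.0), 'q': array([ 1.349,  0.69 , -0.195,  1.566,  0.157,  0.902, -0.215]), 'dq': array([ 0.   , -0.   ,  0.   ,  0.001,  0.   , -0.001, -0.   ]), 'joint_torque': array([-0.0000e+00, -5.3961e+01, -1.2670e+00, -1.5854e+01,  9.0000e-03,
        9.0000e-03,  0.0000e+00]), 'position': array([ 0.158, -0.604,  0.23 ]), 'ee_rot': array([-3.114e+00, -4.010e-01,  1.000e-03]), 'force': array([-0.023,  0.85 , -0.032]), 'wrist_torque': array([-0.009, -0.004, -0.009]), 'finger_force': np.float64(0.0), 'gripper_width': np.float64(0.086)} 0.0187
scene ['image', 'range_z', 'fx', 'fy', 'cx', 'cy', 'T'] [0.89 0.64 0.98]
chest [270. 240.] 0.62 [0.58  0.002 0.   ]
knob_grip [258. 223.] 0.88 [ 0.61  -0.004  0.088]
knob_top [254. 226.] 0.62 [0.626 0.009 0.101]
slug_a [338. 255.] 0.52 [0.448 0.133 0.   ]
slug_a [302. 271.] 0.51 [0.556 0.126 0.   ]
slug_b [338. 255.] 0.52 [0.448 0.133 0.   ]
slug_b [302. 271.] 0.51 [0.556 0.126 0.   ]
sander [230. 209.] 0.79 [ 0.629 -0.154  0.   ]
tape [170. 159.] 0.61 [ 0.705 -0.438  0.   ]
spray [329. 400.] 0.75 [0.671 0.429 0.   ]
mallet [435. 319.] 0.7 [0.351 0.4   0.   ]
driver [250. 132.] 0.83 [ 0.424 -0.428  0.   ]
driver [168. 157.] 0.66 [ 0.708 -0.449  0.   ]
side ['image', 'range_z', 'fx', 'fy', 'cx', 'cy', 'T'] [0.33 0.79 0.91]
chest [257. 223.] 0.76 [ 0.58   0.005 -0.   ]
knob_grip [244. 204.] 0.58 [0.611 0.012 0.088]
knob_top [247. 196.] 0.65 [ 0.608 -0.008  0.101]
slug_a [288. 267.] 0.51 [0.453 0.152 0.   ]
slug_a [184. 350.] 0.44 [0.656 0.432 0.   ]
slug_b [288. 267.] 0.51 [0.453 0.152 0.   ]
slug_b [184. 350.] 0.44 [0.656 0.432 0.   ]
sander [258. 192.] 0.59 [ 0.61  -0.134  0.   ]
tape [249. 138.] 0.55 [ 0.718 -0.427  0.   ]
tape [246. 201.] 0.29 [ 0.637 -0.083  0.   ]
spray [181. 354.] 0.81 [0.661 0.444 0.   ]
mallet [310. 365.] 0.79 [0.354 0.413 0.   ]
driver [320. 145.] 0.73 [ 0.435 -0.428  0.   ]
```

View pics/scene.png

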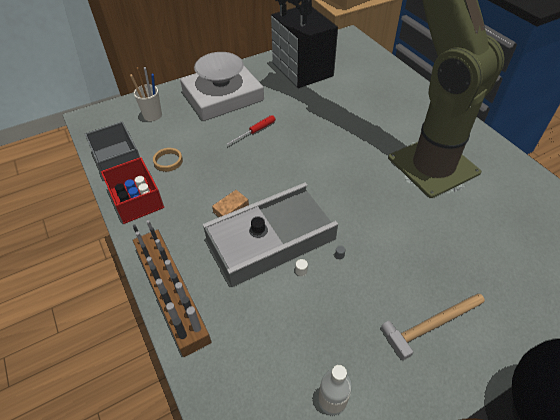

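View pics/side.png

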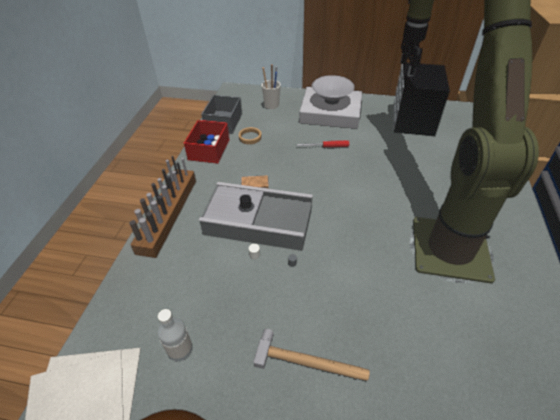

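The scene shows the chest around pixel (270,235), with its near end towards the robot and the knob at (258,225). The slugs are at (302,267) and (340,252), on the +y side, and the sander is at (230,203), on the -y side. Next I'll fit the chest yaw from depth and check the path for tall objects.

```bash
python3 - <<'E'
from h import *
for n in ("scene","side"):
    c=cam(n); v,u=np.mgrid[:420,:560]; r=c["range_z"]
    P=np.stack([(u-c["cx"])/c["fx"]*r,-(v-c["cy"])/c["fy"]*r,-r,np.ones_like(r)],-1)@c["T"].T
    P=P[...,:3][r>0]
    m=(abs(P[:,0]-.58)<.2)&(abs(P[:,1])<.12)&(P[:,2]>.045)&(P[:,2]<.08)
    print(n,m.sum(),cv2.minAreaRect(P[m][:,:2].astype(np.float32)*1000))
    k=(abs(P[:,0]-.61)<.05)&(abs(P[:,1])<.05)&(P[:,2]>.092)
    print("knob",k.sum(),P[k].mean(0),P[k].min(0),P[k].max(0))
    t=(P[:,2]>.12)&(P[:,0]>.1)&(P[:,0]<.9)&(abs(P[:,1])<.9)
    g=np.unique(np.round(P[t][:,:2],1),axis=0,return_counts=True); print([(*a,b) for a,b in zip(g[0].tolist(),g[1]) if b>15])
E
```

```text
scene 4879 ((576.9273071289062, -1.2318038940429688), (175.84141540527344, 312.08111572265625), 88.48506164550781)
knob 144 [0.61332641 0.00081573 0.10005188] [ 0.59444427 -0.02002064  0.09307981] [0.62981296 0.01728327 0.10454257]
[(0.1, -0.7, np.int64(173)), (0.1, -0.6, np.int64(488)), (0.1, -0.5, np.int64(70)), (0.2, -0.8, np.int64(16)), (0.2, -0.7, np.int64(345)), (0.2, -0.6, np.int64(586)), (0.2, -0.5, np.int64(58)), (0.3, -0.7, np.int64(21)), (0.3, -0.6, np.int64(17)), (0.3, 0.6, np.int64(870)), (0.4, -0.7, np.int64(282)), (0.4, -0.6, np.int64(219)), (0.4, 0.6, np.int64(1518)), (0.4, 0.7, np.int64(704)), (0.5, -0.7, np.int64(154)), (0.5, -0.6, np.int64(126)), (0.5, 0.6, np.int64(38)), (0.7, -0.7, np.int64(139)), (0.7, 0.4, np.int64(417)), (0.7, 0.5, np.int64(25)), (0.8, 0.1, np.int64(30)), (0.8, 0.2, np.int64(23)), (0.9, -0.1, np.int64(80)), (0.9, 0.0, np.int64(132)), (0.9, 0.1, np.int64(252)), (0.9, 0.2, np.int64(98))]
side 3733 ((576.3323364257812, -0.3292083740234375), (176.84193420410156, 310.60614013671875), 88.92151641845703)
knob 105 [0.61006291 0.00226872 0.10028526] [ 0.5927252  -0.0184298   0.09213005] [0.62718313 0.01863878 0.10631149]
[(0.1, -0.7, np.int64(76)), (0.1, -0.6, np.int64(823)), (0.1, -0.5, np.int64(125)), (0.2, -0.7, np.int64(138)), (0.2, -0.6, np.int64(1060)), (0.2, -0.5, np.int64(42)), (0.3, -0.7, np.int64(17)), (0.3, -0.6, np.int64(16)), (0.4, -0.7, np.int64(214)), (0.4, -0.6, np.int64(161)), (0.5, -0.7, np.int64(111)), (0.5, -0.6, np.int64(83)), (0.5, 0.6, np.int64(136)), (0.6, 0.4, np.int64(35)), (0.6, 0.6, np.int64(362)), (0.7, -0.7, np.int64(74)), (0.7, 0.4, np.int64(329)), (0.7, 0.5, np.int64(28)), (0.8, 0.0, np.int64(28)), (0.8, 0.1, np.int64(34)), (0.8, 0.2, np.int64(28)), (0.9, -0.1, np.int64(36)), (0.9, 0.0, np.int64(63)), (0.9, 0.1, np.int64(137)), (0.9, 0.2, np.int64(47))]
```

Request:
drive_tool:
  targets: "0.593 -0.471 0 0 0 16 0.085;0.593 -0.471 0 0 0 16 0.085;0.593 -0.471 0 0 0 16 0.085;0.593 -0.471 0 0 0 16 0.085;0.593 -0.471 0 0 0 16 0.085;0.593 -0.471 0 0 0 16 0.085;0.593 -0.471 0 0 0 16 0.085;0.593 -0.471 0 0 0 16 0.085;0.593 -0.471 0 0 0 16 0.085;0.593 -0.471 0 0 0 16 0.085;0.593 -0.471 0 0 0 16 0.085;0.593 -0.471 0 0 0 16 0.085;0.593 -0.471 0 0 0 16 0.085;0.593 -0.471 0 0 0 16 0.085;0.593 -0.471 0 0 0 16 0.085;0.593 -0.471 0 0 0 16 0.085;0.593 -0.471 0 0 0 16 0.085;0.593 -0.471 0 0 0 16 0.085;0.593 -0.471 0 0 0 16 0.085;0.593 -0.471 0 0 0 16 0.085"
  force: 60

```text
time_s: 2.87
position: [0.6144, 0.0064, 0.231]
ee_rot: [-3.138, 0.026, -0.003]
force: [0.5, -0.7, -0.3]
gripper_width: 0.085
finger_force: 0.0
```

```bash
python3 - <<'E'
from h import *
s=observe(); print({k:np.round(v,3) for k,v in s.items()}); print(R.from_rotvec(s["ee_rot"]).as_matrix().round(3))
c=cam("wrist"); save(c,"w1.png")
for k,z in (("knob_top",.101),("knob_grip",.088),("chest",0)):
    for m in mark_of(k,"wrist")[:2]: print(k,np.round(m["position"]),m["score"],atz(c,m["position"],z).round(4))
v,u=np.mgrid[:420,:560]; r=c["range_z"]
P=(np.stack([(u-c["cx"])/c["fx"]*r,-(v-c["cy"])/c["fy"]*r,-r,np.ones_like(r)],-1)@c["T"].T)[...,:3][r>0]
k=(abs(P[:,0]-.61)<.04)&(abs(P[:,1])<.04)&(P[:,2]>.095)&(P[:,2]<.11)
print("knob",k.sum(),P[k].mean(0),P[k].min(0),P[k].max(0))
E
```

```text
{'time_s': np.float64(2.867), 'q': array([-0.067,  0.67 , -0.03 ,  1.606,  0.021,  0.864, -1.691]), 'dq': array([ 0.059, -0.027,  0.062,  0.07 ,  0.021,  0.002,  0.017]), 'joint_torque': array([-1.1310e+00, -5.2435e+01,  4.5400e-01, -1.6273e+01, -9.9000e-02,
       -4.8000e-02, -1.2900e-01]), 'position': array([0.614, 0.006, 0.231]), 'ee_rot': array([-3.138e+00,  2.600e-02, -3.000e-03]), 'force': array([ 0.476, -0.672, -0.269]), 'wrist_torque': array([-0.057, -0.01 ,  0.02 ]), 'finger_force': np.float64(0.0), 'gripper_width': np.float64(0.085)}
[[ 1.    -0.016  0.002]
 [-0.016 -1.     0.003]
 [ 0.002 -0.003 -1.   ]]
knob_top [186. 228.] 0.68 [0.5901 0.0938 0.101 ]
knob_top [291. 201.] 0.59 [ 0.6139 -0.0023  0.101 ]
knob_grip [290. 199.] 0.87 [ 0.6123 -0.0011  0.088 ]
chest [286. 210.] 0.63 [0.5779 0.0014 0.    ]
knob 1214 [ 0.61263763 -0.00233576  0.10204596] [ 0.59405818 -0.02005347  0.09517298] [0.62927922 0.01496412 0.10429648]
```

View pics/w1.png

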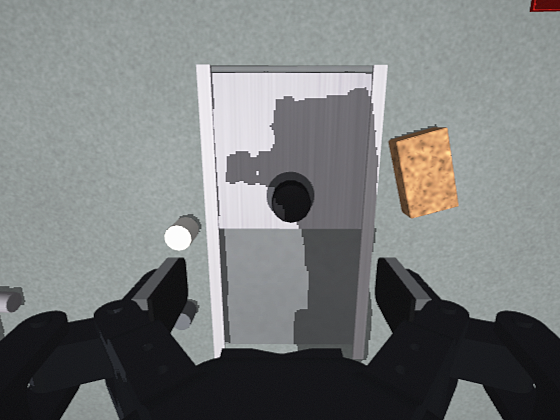

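The wrist view has the knob at pixel (291,200), about (0.612, -0.002) in world, between the fingers. I'll descend.

Request:
drive_tool:
  targets: "0 0.003 0.03 0 0 0 0.085;0 0.003 0.06 0 0 0 0.085;0 0.003 0.09 0 0 0 0.085;0 0.003 0.12 0 0 0 0.085;0 0.003 0.14 0 0 0 0.085;0 0.003 0.155 0 0 0 0.085;0 0.003 0.16 0 0 0 0.085;0 0.003 0.16 0 0 0 0.085;0 0.003 0.16 0 0 0 0.085"
  force: 60

```text
time_s: 3.82
position: [0.6129, -0.003, 0.072]
ee_rot: [3.141, -0.039, 0.001]
force: [0.3, 0.3, 1.2]
gripper_width: 0.0849
finger_force: 0.0
```

Request:
drive_tool:
  targets: "0 0 0 0 0 0 0.02;0 0 0 0 0 0 0.02;0 0 0 0 0 0 0.02;0 0 0 0 0 0 0.02;0 0 0 0 0 0 0.02;0 0 0 0 0 0 0.02;0 0 0 0 0 0 0.02;0 0 0 0 0 0 0.02"
  force: 70

```text
time_s: 4.48
position: [0.613, -0.002, 0.0723]
ee_rot: [3.141, -0.037, 0.002]
force: [-0.4, -1.0, 5.3]
gripper_width: 0.0344
finger_force: 69.2
```

Request:
drive_tool:
  targets: "-0.003 0 0 0 0 0 0.02;-0.006 0 0 0 0 0 0.02;-0.009 0 0 0 0 0 0.02;-0.011 0 0 0 0 0 0.02;-0.013 0 0 0 0 0 0.02;-0.013 0 0 0 0 0 0.02;-0.013 0 0 0 0 0 0.02"

```text
time_s: 5.07
position: [0.6017, -0.0018, 0.0723]
ee_rot: [3.141, -0.037, 0.007]
force: [3.8, -0.7, 4.9]
gripper_width: 0.0342
finger_force: 70.7
```

Request:
drive_tool:
  targets: "-0.002 0 0 0 0 0 0.02;-0.004 0 0 0 0 0 0.02;-0.005 0 0 0 0 0 0.02;-0.006 0 0 0 0 0 0.02;-0.006 0 0 0 0 0 0.02"

```text
time_s: 5.48
position: [0.5948, -0.0017, 0.0723]
ee_rot: [3.141, -0.037, 0.005]
force: [3.1, -0.9, 6.3]
gripper_width: 0.0341
finger_force: 70.9
```

Request:
drive_tool:
  targets: "-0.002 0 0 0 0 0 0.02;-0.004 0 0 0 0 0 0.02;-0.006 0 0 0 0 0 0.02;-0.007 0 0 0 0 0 0.02;-0.007 0 0 0 0 0 0.02"

```text
time_s: 5.9
position: [0.5877, -0.0016, 0.0723]
ee_rot: [3.141, -0.037, 0.005]
force: [3.5, -1.1, 8.3]
gripper_width: 0.034
finger_force: 70.9
```

About 25 mm of travel at spring force only, so the cover looks free. I'll draw it on.

Request:
drive_tool:
  targets: "-0.004 0 0 0 0 0 0.02;-0.008 0 0 0 0 0 0.02;-0.012 0 0 0 0 0 0.02;-0.016 0 0 0 0 0 0.02;-0.02 0 0 0 0 0 0.02;-0.025 0 0 0 0 0 0.02;-0.03 0 0 0 0 0 0.02;-0.03 0 0 0 0 0 0.02"

```text
time_s: 6.57
position: [0.5571, -0.001, 0.0723]
ee_rot: [3.141, -0.037, 0.004]
force: [3.2, -1.6, 7.3]
gripper_width: 0.0341
finger_force: 71.1
```

```bash
python3 - <<'E'
from h import *
c=cam("side"); i=cv2.resize(c["image"][160:290,180:340],None,fx=4,fy=4); c["image"]=i; save(c,"s2.png")
E
```

```text
(no output)
```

View pics/s2.png

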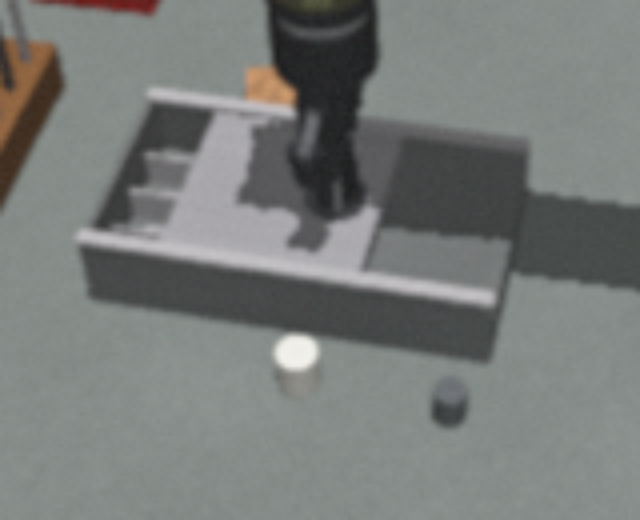

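The cover is half open: the bay shows at crop pixel (140,180), and the slugs are undisturbed. I'll carry on to about 111 mm.

Request:
drive_tool:
  targets: "-0.005 0 0 0 0 0 0.02;-0.01 0 0 0 0 0 0.02;-0.015 0 0 0 0 0 0.02;-0.02 0 0 0 0 0 0.02;-0.025 0 0 0 0 0 0.02;-0.03 0 0 0 0 0 0.02;-0.035 0 0 0 0 0 0.02;-0.04 0 0 0 0 0 0.02;-0.044 0 0 0 0 0 0.02;-0.048 0 0 0 0 0 0.02;-0.051 0 0 0 0 0 0.02;-0.053 0 0 0 0 0 0.02;-0.053 0 0 0 0 0 0.02;-0.053 0 0 0 0 0 0.02"

```text
time_s: 7.78
position: [0.5054, 0.0, 0.0722]
ee_rot: [3.141, -0.038, 0.007]
force: [4.1, -2.0, 7.9]
gripper_width: 0.0344
finger_force: 71.1
```

Request:
drive_tool:
  targets: "-0.002 0 0 0 0 0 0.02;-0.004 0 0 0 0 0 0.02;-0.005 0 0 0 0 0 0.02;-0.005 0 0 0 0 0 0.02;-0.005 0 0 0 0 0 0.02;-0.005 0 0 0 0 0 0.02"

```text
time_s: 8.28
position: [0.5006, 0.0001, 0.0722]
ee_rot: [3.141, -0.038, 0.007]
force: [4.9, -2.6, 7.2]
gripper_width: 0.0341
finger_force: 71.1
```

```bash
python3 - <<'E'
from h import *
s=observe(); print(s["position"],s["force"])
c=cam("side"); i=cv2.resize(c["image"][160:290,180:340],None,fx=4,fy=4); c["image"]=i; save(c,"s3.png")
E
```

```text
[5.00645470e-01 9.47922049e-05 7.22177333e-02] [ 4.893484   -2.61324099  7.18506237]
```

View pics/s3.png

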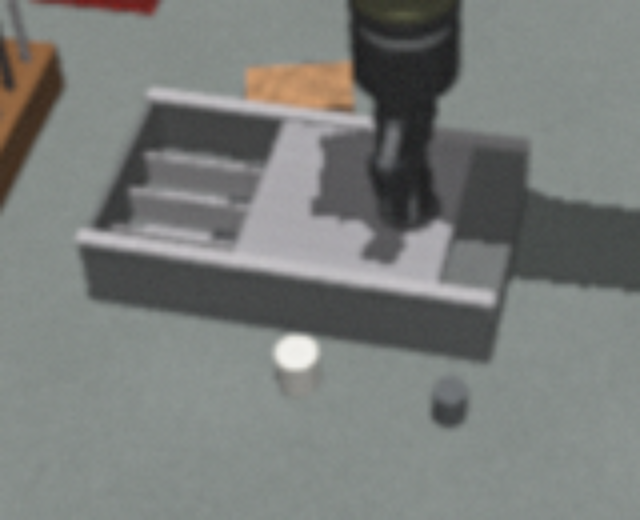

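The cover is drawn back about 112 mm and held, with its far edge at crop pixel (260,190) and the slugs and sander where they were.

```bash
python3 -c "
from bench import *
print(finish_job())"
```

```text
the job is handed in; nothing more can be done
None
```

The tug met only the cover's spring (about 3–5 N), so it was not caught; I drew it back about 112 mm without turning the knob and handed the job in still gripping it; the slugs and sander look unmoved, and no verdict was returned.

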